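# Dock a rack of handsets in matching test cradles

## Task

Move the four handsets that stand on edge in the black sorting rack into the row of grey test cradles, each into the cradle whose pocket is made to its length, standing upright on its long edge and fully down on the pocket floor. The test set logs them as they go in, so dock the longest first and work down to the shortest last. Set them in without dropping them, and leave the little spray bottle between the racks standing where it is.

Things in the scene. Friction and masses are not known exactly. Their poses are not given: they have to be found in the camera images.
- mid_xl (a point): Centre of the longest handset: aluminium rim, dark screen, grey back, 168 mm long (its x), 12 mm thick (its y), 80 mm tall as it stands on a long edge (z up; top 40 mm above this point), 0.11 to 0.32 kg. Stands in one of four parallel slots of the black sorting rack, order shuffled; lifts straight out.
- mid_large (a point): Centre of the second longest handset: aluminium rim, dark screen, grey back, 146 mm long (its x), 12 mm thick (its y), 74 mm tall as it stands on a long edge (z up; top 37 mm above this point), 0.11 to 0.32 kg. Stands, perhaps leaning a little, in a slot of the rack; slots are 64 mm apart, about 50 mm clear between handsets' faces.
- mid_medium (a point): Centre of the second shortest handset: aluminium rim, dark screen, grey back, 124 mm long (its x), 12 mm thick (its y), 70 mm tall as it stands on a long edge (z up; top 35 mm above this point), 0.11 to 0.32 kg. Stands in a slot of the sorting rack; slot floors are 6 mm, slot rails 34 mm, rack end walls 40 mm above the table.
- mid_short (a point): Centre of the shortest handset: aluminium rim, dark screen, grey back, 100 mm long (its x), 14 mm thick (its y), 74 mm tall as it stands on a long edge (z up; top 37 mm above this point), 0.11 to 0.32 kg. A folded clamshell with a dark seam along the top and a hinge barrel at one end. Stands in a slot of the sorting rack.
- floor_xl (a point): Centre of the pocket floor, 12 mm above the table, of the longest grey cradle, made for the 168 mm handset: pocket 180 mm long (x, between end walls), 20 mm wide (y), z up. The four cradles stand parallel, 64 mm apart, on an aluminium plate, in shuffled order; plate and rack may swap sides.
- floor_large (a point): Centre of the pocket floor, 12 mm above the table, of the second longest grey cradle, made for the 146 mm handset: pocket 158 mm long (x, between end walls), 20 mm wide (y), z up. Each cradle is two end brackets on a base; the middle is open on both sides for the fingers.
- floor_medium (a point): Centre of the pocket floor, 12 mm above the table, of the second shortest grey cradle, made for the 124 mm handset: pocket 136 mm long (x, between end walls), 20 mm wide (y), z up. Bracket side walls reach 18 mm inward from each end wall and 38 mm above the pocket floor, with flared lips up to 47 mm, about 32 mm wide at the mouth.
- floor_short (a point): Centre of the pocket floor, 12 mm above the table, of the shortest grey cradle, made for the 100 mm handset: pocket 112 mm long (x, between end walls), 20 mm wide (y), z up. A handset may stand in its pocket either way round and lean a little.
- mid_spray (a point): centre of the small clear spray bottle standing upright between rack and cradles, 34 mm across, 85 mm tall; a bystander.

How it is judged:
By the outcome, as a careful person would: the job done as asked, in the order asked, and still so for the second after the job is handed in, with the robot touching nothing.
It also fails if it takes over 128 s, if anything falls off the work surface, if the arm or the gripper's body presses on something with over 40 N, if the wrist force passes 120 N, or if a joint passes its speed limit or range.

## Robot

A 6-joint arm with a two-finger parallel gripper is mounted at the origin on the work surface. World frame = base frame: x ahead of the robot, y to its left, z up, the work surface at z = 0. Lengths are in m, angles in degrees, forces in N, time in s.
With the tool pointing down it reaches from about 0.25 to 0.775 m from the base axis. Payload 4 kg.
Tool frame: the origin (TCP) lies on the centre line of the jaws, within the pads' length; the fingertips stand 25 mm ahead of it and the grasp point (between the pads) lies 6 mm ahead of it; z points along the fingers, y is the line along which they close (so a half turn about z gives the same grasp; the last joint's range is limited). The gripper opens to 85 mm and grips with 20 to 120 N. Pads are 22 mm wide; open, the fingers measure 114 mm over their backs; the gripper's body (76 mm by 85 mm) begins 54 mm behind the grasp point. The pads swing forward as they close: fully open they stand 13 mm farther back than shut.
Start: joints at [61.702, 4.996, 78.535, -0, 96.463, -5.907], TCP at [0.21, 0.509, 0.256] pointing down, gripper open.
Joint ranges: [-177.83, 177.83], [-43.37, 116.18], [15.69, 146.23], [-61.86, 241.86], [9.47, 152.12], [-147.06, 147.06]. Speed limits (degrees/s): [159.86, 159.86, 180, 180, 180, 180].

## Interface

Orientations are given as [roll, pitch, yaw] about the fixed x, y, z axes, in that order (R = Rz(yaw) Ry(pitch) Rx(roll)).
In Python, from workcell import arm, cams, models gives the robot as it stands. The module is installed in compiled form; this text tells all that it offers.
- The arm moves only by the tool arm_command, never from a script. Its argument "moves" is text: rows parted by semicolons, each of 5 numbers parted by spaces: the shift along the world's x, y, z in m, then the turn about the world's z in degrees, then the finger opening in m, from 0 to 0.0854. In form: dx dy dz spin hand; .... A call has exactly 8 rows; each row shifts and turns the commanded pose from where the row before left it; what a row does not reach is not made up. A row lasts 1/10 s, in which the tool goes at most 50 mm and 8.59 degrees, less where a joint would pass 70% of its speed; a pose out of reach is approached as far as the arm can. A call is refused whole if a number of a shift passes 0.05 or a number of a turn 8.59, either way. A call with a gripper value outside its range is refused whole. The fingers move at their own pace and stop on an object; "newtons" is the grip in N (left out, the last holds). Time passes only in rows, so rows that do not move let the fingers close, or fill a call up. It gives the time, the measured TCP pose, the force, the opening and the grip force at its end, in the units of the state.
- arm.get_obs(): the state, without advancing time (a new reading comes with each control period).
- cams.camera(name): name is "side" or "top"; returns the picture (480x640x3 uint8, red, green, blue); there is no depth.
- cams.camera_params(name): a dict with "fx", "fy", "cx", "cy" (pixels), "T" (4x4, takes a point from camera to world coordinates). Camera axes: x right, y down, z forward; pixel columns grow to the right and rows downward; lengths in m; the calibration is good to about 2 mm. A picture is of the moment at which its call begins. camera_params takes no time and is no camera call.
- arm.sign_off(): hands the job in; it is judged then, once.
Trained networks look in the newest picture that a camera, given by its name, has taken for a name from the list of things; names that differ only in an ending like _2 or _b are one class to them, and where a whole thing is asked for, a point or a joint stands for the part that bears it (a point fixed in the world has none). Each returns a list of dicts, best first, with "conf" (0 to 1); they miss things now and then, are a little off and sometimes report something else, mostly with a low value. They report only what shows in the picture. A call takes as long as a camera call.
- models.boxes_of(camera, thing): "point" ([row, column] in pixels, amid what is visible of it).
The state is a dict: "clock": time; "joints": joint angles; "qvel": joint speeds; "effort": joint torques, N m; "ee_pos": TCP position; "ee_rot": TCP orientation; "force": force on the tool from outside, world axes, zero at the start; "torque": the same for the moment, N m; "grip_width": finger opening in m; "finger_force": force on a finger pad.
Only numpy, scipy, OpenCV 4.12 (cv2) and the standard library are available. Lean on these libraries where they do the work, as an engineer would, in place of code of your own. Each camera call takes 0.05 s, during which the arm holds its last target. There are 200 camera calls.

## Working session

There is one attempt and no reset: what is moved stays moved. The work goes in short steps, Python scripts to look and compute and a tool call to move; the robot and the scene stay as the last step left them, time stands still between calls to the robot, and variables do not carry over. Pictures are saved under pics/ and viewed, at most 14 in all, crops included, and the job is handed in when it is done.

Besides the shell and the picture viewer there is one more tool, called after "Call:" in YAML: its name, and indented under it one key for each argument. arm_command: Moves the arm, as the interface text tells. Its arguments: {"type":"object","properties":{"moves":{"type":"string"},"newtons":{"type":"number"}},"required":["moves"]}

```bash
mkdir -p pics
cat > h.py <<'E'
import numpy as np, cv2
from workcell import arm, cams, models
def snap(cam,name):
    im=cams.camera(cam); cv2.imwrite(f'pics/{name}.png',im[:,:,::-1]); return im
def ray(cam,pt):
    p=cams.camera_params(cam); r,c=pt
    d=p['T'][:3,:3]@np.array([(c-p['cx'])/p['fx'],(r-p['cy'])/p['fy'],1]); return p['T'][:3,3],d
def at_z(cam,pt,z):
    o,d=ray(cam,pt); return o+d*(z-o[2])/d[2]
def proj(cam,P):
    p=cams.camera_params(cam); q=np.linalg.inv(p['T'])@np.append(P,1)
    return np.array([p['fy']*q[1]/q[2]+p['cy'],p['fx']*q[0]/q[2]+p['cx']])
E
python3 - <<'E'
from h import *
np.set_printoptions(precision=3,suppress=True)
for c in('top','side'):
    snap(c,c+'0'); print(cams.camera_params(c))
Z=dict(mid_xl=.046,mid_large=.043,mid_medium=.041,mid_short=.043,floor_xl=.012,floor_large=.012,floor_medium=.012,floor_short=.012,mid_spray=.0425)
for n,z in Z.items():
    for c in('top','side'):
        for d in models.boxes_of(c,n)[:3]: print(n,c,np.round(d['point']),round(d['conf'],2),at_z(c,d['point'],z))
print(arm.get_obs())
E
```

```text
{'fx': 584.6553972553087, 'fy': 584.6553972553087, 'cx': 322.795263400951, 'cy': 237.32378474275555, 'T': array([[ 0.025, -0.998,  0.059,  0.467],
       [-1.   , -0.024,  0.01 , -0.002],
       [-0.009, -0.059, -0.998,  1.322],
       [ 0.   ,  0.   ,  0.   ,  1.   ]])}
{'fx': 553.3483985793874, 'fy': 553.3483985793874, 'cx': 315.52978181450925, 'cy': 250.65444861846768, 'T': array([[ 0.685, -0.48 ,  0.549,  0.019],
       [-0.729, -0.433,  0.531, -0.493],
       [-0.017, -0.763, -0.646,  0.672],
       [ 0.   ,  0.   ,  0.   ,  1.   ]])}
mid_xl top [256. 189.] 0.59 [0.495 0.303 0.046]
mid_xl top [244. 423.] 0.5 [ 0.532 -0.208  0.046]
mid_xl side [201. 186.] 0.91 [0.49  0.316 0.046]
mid_xl side [319. 380.] 0.38 [ 0.501 -0.161  0.046]
mid_large top [257. 221.] 0.93 [0.494 0.233 0.043]
mid_large side [212. 212.] 0.75 [0.503 0.251 0.043]
mid_medium top [247. 280.] 0.7 [0.518 0.104 0.041]
mid_medium side [351. 458.] 0.68 [ 0.53  -0.281  0.041]
mid_short top [242. 246.] 0.75 [0.528 0.179 0.043]
mid_short side [220. 241.] 0.75 [0.523 0.19  0.043]
floor_xl top [240. 448.] 0.94 [ 0.545 -0.2
[... 476 characters left out ...]
 477.] 0.66 [ 0.567 -0.334  0.012]
floor_short side [364. 501.] 0.89 [ 0.574 -0.331  0.012]
floor_short side [240. 262.] 0.67 [0.535 0.147 0.012]
mid_spray top [270. 331.] 0.48 [ 0.471 -0.009  0.042]
mid_spray side [290. 294.] 0.9 [ 0.458 -0.017  0.042]
{'clock': 1.0, 'joints': array([61.701,  4.997, 78.536, -0.002, 96.462, -5.905]), 'qvel': array([ 0.011,  0.08 ,  0.029,  0.056, -0.084, -0.068]), 'effort': array([  0.001, -35.174, -31.346,  -0.   ,   0.001,  -0.   ]), 'ee_pos': array([0.21 , 0.509, 0.256]), 'ee_rot': array([179.995,   0.002, 157.606]), 'force': array([-0.076, -0.318,  0.752]), 'torque': array([ 0.046, -0.014, -0.026]), 'finger_force': 0.0, 'grip_width': 0.08548493676466168}
```

View pics/top0.png

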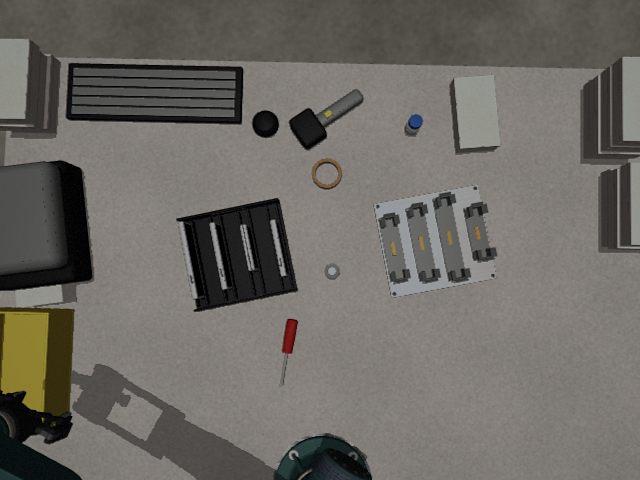

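View pics/side0.png

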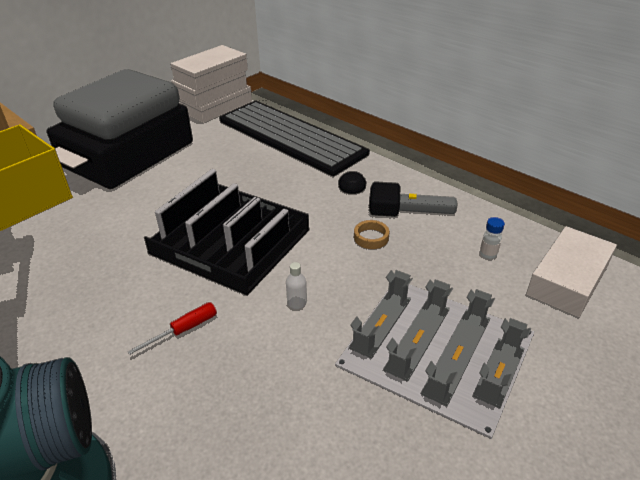

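The top view shows the rack holding, by length: xl (col 189), large (219), short (249) and medium (279). The cradles are medium (395), large (422), xl (450) and short (479), and the bottle is at (332, 270). Next I'll measure them more finely.

Run:
```python
from h import *
np.set_printoptions(precision=4,suppress=True)
im=cv2.imread('pics/top0.png')
a=cv2.resize(im[190:320,170:305],None,fx=3,fy=3,interpolation=cv2.INTER_CUBIC)
b=cv2.resize(im[180:310,370:500],None,fx=3,fy=3,interpolation=cv2.INTER_CUBIC)
cv2.imwrite('pics/crop0.png',np.hstack([a,b]))
def rect(mask,off,z,tag,amin):
    n,l,s,c=cv2.connectedComponentsWithStats(mask.astype(np.uint8))
    for i in range(1,n):
        if s[i,4]<amin: continue
        ys,xs=np.nonzero(l==i)
        (cx,cy),(w,h),ang=cv2.minAreaRect(np.c_[xs,ys].astype(np.float32))
        cx+=off[1];cy+=off[0]
        bx=cv2.boxPoints(((cx,cy),(w,h),ang))
        P=np.array([at_z('top',(q[1],q[0]),z)[:2] for q in bx])
        e1,e2=P[1]-P[0],P[2]-P[1]; e=e1 if np.hypot(*e1)>np.hypot(*e2) else e2
        print(tag,(round(cy,1),round(cx,1)),s[i,4],'ctr',at_z('top',(cy,cx),z)[:2],'LW',np.hypot(*e1),np.hypot(*e2),'ang',np.degrees(np.arctan2(e[1],e[0]))%180)
g=im.max(2).astype(int)
rect(g[190:320,170:305]>150,(190,170),.082,'h',20) if 0 else None
for x0,x1,z in((175,206,.086),(207,234,.080),(235,263,.080),(264,292,.076)):
    sub=g[205:305,x0:x1].copy(); rect(sub>(110),(205,x0),z,'h',40)
hsv=cv2.cvtColor(im,cv2.COLOR_BGR2HSV)[180:310,370:500]
rect((hsv[...,1]>120)&(hsv[...,0]<30),(180,370),.012,'orange',5)
```

```text
h (254.5, 190.0) 1571 ctr [0.4968 0.291 ] LW 0.0639866299921133 0.20964252574459727 ang 2.093878121666421
h (208.0, 220.0) 116 ctr [0.5979 0.232 ] LW 0.0556741098880376 0.012882988909285829 ang 91.34847412788334
h (249.0, 216.4) 216 ctr [0.51   0.2365] LW 0.010040158565283161 0.11428124882002293 ang 13.308843685740044
h (278.9, 222.4) 61 ctr [0.4469 0.2216] LW 0.00915828857712501 0.039935497301358924 ang 13.309950601386248
h (247.1, 246.6) 196 ctr [0.5157 0.1723] LW 0.011707545332212051 0.09705062609723798 ang 13.130186503181704
h (301.5, 249.0) 91 ctr [0.4006 0.1635] LW 0.055094901806049666 0.01052849458586229 ang 91.42894609687454
h (231.5, 286.0) 319 ctr [0.5512 0.0897] LW 0.02143953891603512 0.11351673578640327 ang 1.591531752225734
h (247.5, 277.6) 240 ctr [0.5166 0.1067] LW 0.009650078829818881 0.1207212650569865 ang 12.954930037956899
h (298.5, 277.5) 261 ctr [0.4083 0.1037] LW 0.057384504680191135 0.02324111884169758 ang 91.42385539148651
orange (232.1, 477.0) 40 ctr [ 0.5645 -0.3336] LW 0.006973692239822417 0.02756823035688208 ang 8.609072195847205
orange (237.9, 449.2) 37 ctr [ 0.55   -0.2716] LW 0.006157527185576661 0.02765341954744987 ang 11.959002328799642
orange (243.0, 421.1) 37 ctr [ 0.537  -0.2089] LW 0.005716299703824544 0.0280899355095137 ang 12.127565481378184
orange (248.0, 392.9) 36 ctr [ 0.5242 -0.1461] LW 0.005714917458228071 0.028088358343223645 ang 12.296143097027993
```

View pics/crop0.png

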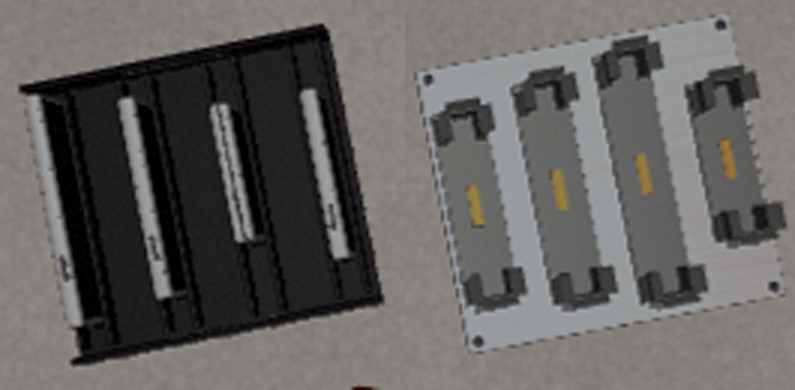

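The crops confirm it: handset tops sit around (row, col) (260, 188.5), (256, 218), (247.5, 247.5) and (248, 278). The orange marks are centred in the cradle pockets and spaced 63.9 mm apart. I'll fit the top strips precisely.

Run:
```python
from h import *
np.set_printoptions(precision=4,suppress=True)
im=cv2.imread('pics/top0.png'); g=im.max(2).astype(np.uint8)
ends=dict(xl=((182.5,222.3),(195,298.5),.086,.168),large=((211.7,222.7),(225,289.3),.080,.146),short=((243,224.7),(252,270.3),.080,.100),medium=((273,220),(283.7,276),.076,.124))
for n,(a,b,z,L) in ends.items():
    a,b=np.array(a),np.array(b); u=(b-a)/np.linalg.norm(b-a); v=np.array([-u[1],u[0]]); ln=np.linalg.norm(b-a)
    # straightened patch: rows along length, cols across, 4x
    S=np.arange(-8,ln+8,.25); W=np.arange(-7,7.01,.25)
    X=a[0]+S[:,None]*u[0]+W*v[0]; Y=a[1]+S[:,None]*u[1]+W*v[1]
    p=cv2.remap(g,X.astype(np.float32),Y.astype(np.float32),cv2.INTER_LINEAR).astype(float)
    m=p[:,np.abs(W)<1.6].mean(1)>110
    k=np.nonzero(m)[0]
    # largest run allowing gaps <3px
    runs=np.split(k,np.nonzero(np.diff(k)>12)[0]+1); r=max(runs,key=len); s0,s1=S[r[0]],S[r[-1]]
    # centreline across
    cs=[];ss=[]
    for i in range(r[0]+16,r[-1]-16):
        w=np.clip(p[i]-110,0,None)*(np.abs(W)<4.5)
        if w.sum()>100: cs.append((w*W).sum()/w.sum()); ss.append(S[i])
    f=np.polyfit(ss,cs,1)
    E=[a+u*s+v*np.polyval(f,s) for s in (s0,s1)]
    P=[at_z('top',(e[1],e[0]),z)[:2] for e in E]; d=P[0]-P[1]
    print(n,'ctr',(P[0]+P[1])/2,'len',np.hypot(*d),'want',L,'ang',np.degrees(np.arctan2(d[1],d[0])))
```

```text
xl ctr [0.4991 0.2995] len 0.09560490143718184 want 0.168 ang 12.595378215414057
large ctr [0.5174 0.2379] len 0.09932008297040017 want 0.146 ang 12.959598873978932
short ctr [0.517 0.172] len 0.0943941609460223 want 0.1 ang 13.016290812632459
medium ctr [0.5168 0.1065] len 0.12023678656826371 want 0.124 ang 13.202957182511069
```

Run:
```python
from h import *
np.set_printoptions(precision=4,suppress=True)
for n,a,b,z in(('xl',(182.5,222),(195.2,298.6),.086),('large',(211.7,222.5),(225,289.3),.080),('short',(243,224.5),(252,270.5),.080),('medium',(273,219.7),(283.7,276.2),.076)):
    P=[at_z('top',(e[1],e[0]),z)[:2] for e in(a,b)]; d=P[0]-P[1]; c=(P[0]+P[1])/2
    print(n,c,np.hypot(*d),np.degrees(np.arctan2(d[1],d[0])),'side px',proj('side',np.append(c,z)),[proj('side',np.append(q,z)) for q in P])
s=cv2.imread('pics/side0.png')
cv2.imwrite('pics/crop1.png',cv2.resize(s[160:300,140:320],None,fx=4,fy=4,interpolation=cv2.INTER_CUBIC))
```

```text
xl [0.4848 0.293 ] 0.16464810979547795 11.60324729702858 side px [189.6494 187.1995] [array([169.6001, 214.9932]), array([211.8309, 156.45  ])]
large [0.4957 0.2319] 0.14516943288100045 13.270025815419686 side px [202.1798 212.4019] [array([183.189 , 235.5975]), array([223.0152, 186.9532])]
short [0.515  0.1704] 0.09996362848662729 12.90264788379157 side px [210.6713 242.0342] [array([196.9082, 257.7797]), array([225.358, 225.232])]
medium [0.5158 0.1051] 0.12288543062082392 12.379258961744153 side px [226.9246 267.0557] [array([209.0476, 286.1392]), array([246.3295, 246.3414])]
```

View pics/crop1.png

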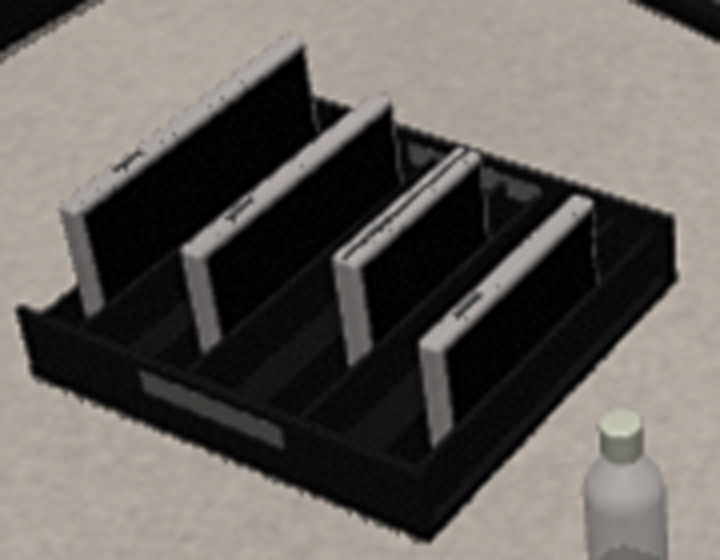

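The side view agrees with the top-view fits to about 1 px, all four handsets stand nearly upright, and the bottle is clear. Approaching xl.

Call:
arm_command:
  moves: "0.034 -0.027 0 4.4 0.045; 0.034 -0.027 0 4.4 0.045; 0.034 -0.027 0 4.4 0.045; 0.034 -0.027 -0.01 4.4 0.045; 0.034 -0.027 -0.02 4.4 0.045; 0.035 -0.027 -0.026 4.4 0.045; 0.035 -0.027 -0.025 4.4 0.045; 0.035 -0.027 -0.025 4.2 0.045"
  newtons: 40

```text
clock: 1.8
ee_pos: [0.4838, 0.2928, 0.1511]
ee_rot: [180.0, 0.0, -167.2]
force: [-0.2, 1.3, 0.0]
grip_width: 0.045
finger_force: 0.0
```

Call:
arm_command:
  moves: "0 0 0 0 0.045; 0 0 -0.01 0 0.045; 0 0 -0.015 0 0.045; 0 0 -0.015 0 0.045; 0 0 -0.013 0 0.045; 0 0 -0.01 0 0.045; 0 0 0 0 0.045; 0 0 0 0 0.045"

```text
clock: 2.6
ee_pos: [0.4824, 0.2943, 0.0886]
ee_rot: [180.0, -0.0, -167.4]
force: [-0.2, -0.0, 0.5]
grip_width: 0.0447
finger_force: 0.0
```

Run:
```python
from h import *
o=arm.get_obs(); print(o['ee_pos'],o['ee_rot'],o['grip_width'],o['force'])
s=snap('side','s1'); t=snap('top','t1')
a=cv2.resize(s[120:270,120:270],(400,400)); b=cv2.resize(t[190:320,130:260],(400,400))
cv2.imwrite('pics/c1.png',np.hstack([a,b])[:,:,::-1])
```

```text
[0.48240213 0.29428328 0.08864568] [ 1.79997346e+02 -9.15403254e-03 -1.67366742e+02] 0.044735615923782696 [-0.22221437 -0.00937842  0.50230848]
```

View pics/c1.png

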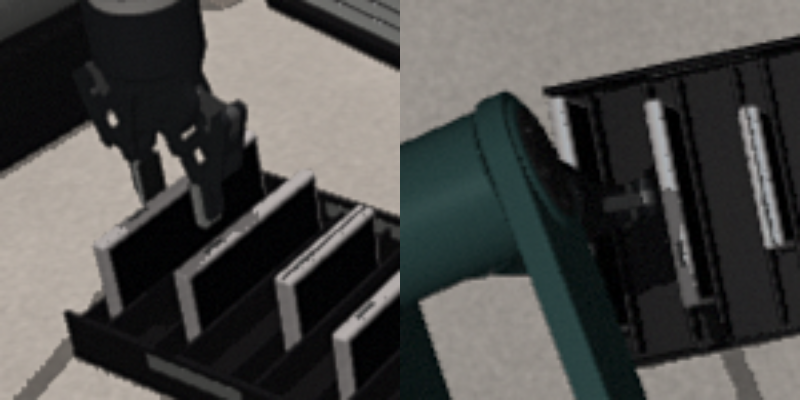

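The fingers straddle xl near its middle. Going down, then closing.

Call:
arm_command:
  moves: "0.0015 -0.0005 -0.005 0 0.045; 0.001 -0.0005 -0.007 0 0.045; 0 0 -0.005 0 0.045; 0 0 0 0 0.035; 0 0 0 0 0.025; 0 0 0 0 0.015; 0 0 0 0 0.005; 0 0 0 0 0.005"
  newtons: 35

```text
clock: 3.5
ee_pos: [0.4851, 0.2938, 0.0719]
ee_rot: [179.9, 0.0, -167.4]
force: [-0.6, 2.6, -1.3]
grip_width: 0.0121
finger_force: 35.6
```

Call:
arm_command:
  moves: "0 0 0 0 0.005; 0 0 0 0 0.005; 0 0 0.005 0 0.005; 0 0 0.015 0 0.005; 0 0 0.025 0 0.005; 0 0 0.03 0 0.005; 0 0 0.03 0 0.005; 0 0 0.02 0 0.005"

```text
clock: 4.3
ee_pos: [0.4857, 0.292, 0.1995]
ee_rot: [-179.9, 0.1, -167.5]
force: [-0.2, 0.2, -2.2]
grip_width: 0.0117
finger_force: 35.4
```

Call:
arm_command:
  moves: "0.004 -0.02 0 0 0.005; 0.004 -0.04 0 0 0.005; 0.004 -0.045 0 0 0.005; 0.004 -0.045 0 0 0.005; 0.004 -0.045 0 0 0.005; 0.004 -0.045 0 0 0.005; 0.004 -0.045 0 0 0.005; 0.004 -0.045 0 0 0.005"

```text
clock: 5.1
ee_pos: [0.516, -0.0398, 0.1969]
ee_rot: [-179.9, -0.1, -167.5]
force: [0.4, -0.6, -2.1]
grip_width: 0.0116
finger_force: 35.4
```

Call:
arm_command:
  moves: "0.004 -0.04 0 0 0.005; 0.004 -0.04 0 0 0.005; 0.004 -0.04 0 0 0.005; 0.004 -0.04 0 0 0.005; 0.004 -0.03 0 0 0.005; 0.004 -0.024 0 -0.5 0.005; 0.004 -0.015 0 0 0.005; 0.004 -0.005 0 0 0.005"

```text
clock: 5.9
ee_pos: [0.5484, -0.2727, 0.1964]
ee_rot: [180.0, -0.1, -168.0]
force: [-0.6, 0.2, -3.4]
grip_width: 0.0116
finger_force: 35.4
```

Call:
arm_command:
  moves: "0 0 0 0 0.005; 0 0 0 0 0.005; 0 0 -0.01 0 0.005; 0 0 -0.015 0 0.005; 0 0 -0.02 0 0.005; 0 0 -0.015 0 0.005; 0 0 0 0 0.005; 0 0 0 0 0.005"

```text
clock: 6.7
ee_pos: [0.5488, -0.2706, 0.1359]
ee_rot: [179.9, -0.1, -167.9]
force: [-0.1, -0.3, -2.0]
grip_width: 0.0117
finger_force: 35.2
```

Run:
```python
from h import *
o=arm.get_obs(); print(o['ee_pos'],o['ee_rot'],o['grip_width'],o['force'])
s=snap('side','s2'); t=snap('top','t2')
a=cv2.resize(s[220:420,320:520],(400,400)); b=cv2.resize(t[170:310,370:510],(400,400))
cv2.imwrite('pics/c2.png',np.hstack([a,b])[:,:,::-1])
```

```text
[ 0.54876608 -0.27055264  0.13593544] [ 1.79930755e+02 -6.56867324e-02 -1.67875866e+02] 0.011668597696526332 [-0.11184742 -0.30414843 -2.00761242]
```

View pics/c2.png

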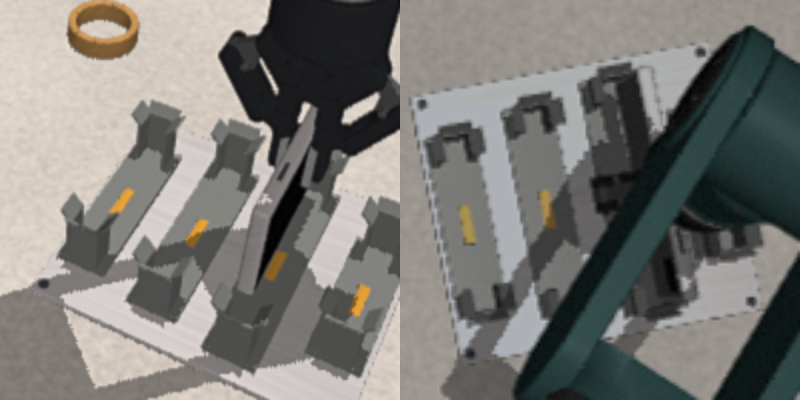

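xl hangs above the third (xl) cradle, lined up with its brackets. Lowering gently.

Call:
arm_command:
  moves: "0.001 -0.001 -0.005 0 0.005; 0 0 -0.01 0 0.005; 0 0 -0.01 0 0.005; 0 0 -0.01 0 0.005; 0 0 -0.008 0 0.005; 0 0 -0.006 0 0.005; 0 0 -0.003 0 0.005; 0 0 0 0 0.005"

```text
clock: 7.6
ee_pos: [0.5498, -0.2718, 0.0841]
ee_rot: [180.0, -0.0, -167.9]
force: [-0.2, 0.0, -2.5]
grip_width: 0.0112
finger_force: 35.4
```

Call:
arm_command:
  moves: "0 0 -0.002 0 0.005; 0 0 -0.002 0 0.005; 0 0 -0.001 0 0.005; 0 0 -0.001 0 0.005; 0 0 0 0 0.005; 0 0 0 0 0.005; 0 0 0 0 0.005; 0 0 0 0 0.005"

```text
clock: 8.4
ee_pos: [0.5501, -0.272, 0.0788]
ee_rot: [180.0, 0.0, -167.9]
force: [-0.3, -0.4, -3.4]
grip_width: 0.0116
finger_force: 35.4
```

Call:
arm_command:
  moves: "0 0 -0.0005 0 0.005; 0 0 -0.0005 0 0.005; 0 0 -0.0005 0 0.005; 0 0 -0.0005 0 0.005; 0 0 0 0 0.005; 0 0 0 0 0.005; 0 0 0 0 0.005; 0 0 0 0 0.005"

```text
clock: 9.2
ee_pos: [0.5501, -0.272, 0.0779]
ee_rot: [-180.0, 0.0, -167.9]
force: [-3.2, 1.4, 5.4]
grip_width: 0.0117
finger_force: 36.4
```

The floor contact shows at TCP z = 0.078, as predicted. Releasing.

Call:
arm_command:
  moves: "0 0 0.0005 0 0.014; 0 0 0 0 0.018; 0 0 0 0 0.024; 0 0 0 0 0.034; 0 0 0 0 0.04; 0 0 0 0 0.04; 0 0 0.01 0 0.04; 0 0 0.02 0 0.04"

```text
clock: 10.0
ee_pos: [0.5489, -0.2713, 0.1059]
ee_rot: [179.8, -0.2, -167.9]
force: [0.1, -0.9, -0.1]
grip_width: 0.0404
finger_force: 0.0
```

Call:
arm_command:
  moves: "0 0 0.03 0 0.04; 0 0 0.04 0 0.04; 0 0.03 0.02 0 0.045; -0.004 0.045 0 0 0.045; -0.004 0.045 0 0 0.045; -0.004 0.045 0 0 0.045; -0.004 0.045 0 0 0.045; -0.004 0.045 0 0 0.045"

```text
clock: 10.8
ee_pos: [0.5298, -0.0153, 0.1985]
ee_rot: [-180.0, 0.1, -167.9]
force: [0.2, 0.1, -1.0]
grip_width: 0.045
finger_force: 0.0
```

Run:
```python
from h import *
o=arm.get_obs(); print(o['ee_pos'],o['ee_rot'])
s=snap('side','s3'); t=snap('top','t3')
a=cv2.resize(s[220:420,320:520],(400,400)); b=cv2.resize(t[170:310,370:510],(400,400))
cv2.imwrite('pics/c3.png',np.hstack([a,b])[:,:,::-1])
```

```text
[ 0.52980361 -0.01527235  0.19845076] [-1.79973530e+02  1.02044703e-01 -1.67909391e+02]
```

View pics/c3.png

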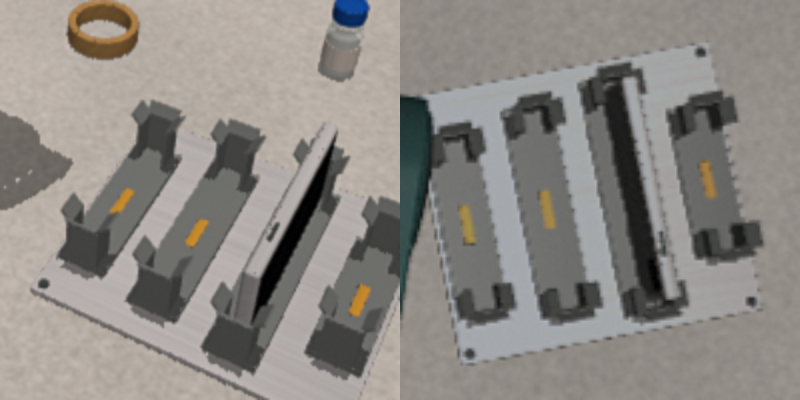

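xl is seated in its cradle, with a slight lean. Next is large, at (0.4955, 0.232).

Call:
arm_command:
  moves: "-0.004 0.04 0 0 0.045; -0.005 0.04 0 0 0.045; -0.005 0.04 0 0 0.045; -0.005 0.04 -0.01 0.5 0.045; -0.005 0.035 -0.01 0 0.045; -0.005 0.025 -0.015 0 0.045; -0.004 0.017 -0.015 0 0.045; -0.002 0.008 -0.01 0 0.045"

```text
clock: 11.7
ee_pos: [0.4947, 0.2289, 0.1367]
ee_rot: [-180.0, -0.0, -167.3]
force: [-0.3, -0.2, 0.4]
grip_width: 0.0449
finger_force: 0.0
```

Call:
arm_command:
  moves: "0 0 0 0 0.045; 0 0 0 0 0.045; 0 0 -0.005 0 0.045; 0 0 -0.01 0 0.045; 0 0 -0.01 0 0.045; 0 0 -0.01 0 0.045; 0 0 0 0 0.045; 0 0 0 0 0.045"

```text
clock: 12.5
ee_pos: [0.4947, 0.2279, 0.1016]
ee_rot: [-180.0, -0.1, -167.4]
force: [0.1, -0.5, 0.7]
grip_width: 0.0448
finger_force: 0.0
```

Call:
arm_command:
  moves: "0.001 0.004 -0.005 0 0.045; 0 0 -0.01 0 0.045; 0 0 -0.01 0 0.045; 0 0 -0.007 0 0.045; 0 0 -0.0015 0 0.045; 0 0 0 0 0.035; 0 0 0 0 0.022; 0 0 0 0 0.012"

```text
clock: 13.3
ee_pos: [0.4964, 0.2322, 0.0693]
ee_rot: [180.0, 0.1, -167.4]
force: [-0.7, 0.7, -0.7]
grip_width: 0.0122
finger_force: 1.0
```

Call:
arm_command:
  moves: "0 0 0 0 0.005; 0 0 0 0 0.005; 0 0 0 0 0.005; 0 0 0 0 0.005; 0 0 0.005 0 0.005; 0 0 0.015 0 0.005; 0 0 0.025 0 0.005; 0 0 0.03 0 0.005"

```text
clock: 14.1
ee_pos: [0.4951, 0.2317, 0.1439]
ee_rot: [-180.0, -0.2, -167.4]
force: [0.3, 0.6, -1.3]
grip_width: 0.0117
finger_force: 34.5
```

Call:
arm_command:
  moves: "0 0 0.03 0 0.005; 0.003 -0.02 0.022 0 0.005; 0.003 -0.04 0 0 0.005; 0.003 -0.045 0 0 0.005; 0.003 -0.045 0 0 0.005; 0.003 -0.045 0 0 0.005; 0.003 -0.045 0 0 0.005; 0.003 -0.045 0 0 0.005"

```text
clock: 14.9
ee_pos: [0.5168, -0.0547, 0.1968]
ee_rot: [-180.0, 0.1, -167.4]
force: [-0.1, 0.6, -1.2]
grip_width: 0.0122
finger_force: 34.5
```

Call:
arm_command:
  moves: "0.004 -0.04 0 0 0.005; 0.004 -0.04 0 0 0.005; 0.003 -0.03 0 -0.5 0.005; 0.003 -0.02 0 0 0.005; 0.003 -0.015 0 0 0.005; 0.002 -0.008 0 0 0.005; 0.001 -0.003 -0.005 0 0.005; 0 0 -0.01 0 0.005"

```text
clock: 15.7
ee_pos: [0.5377, -0.2087, 0.1813]
ee_rot: [-180.0, 0.1, -167.9]
force: [0.9, -0.2, -0.7]
grip_width: 0.0114
finger_force: 34.6
```

Call:
arm_command:
  moves: "0 0 -0.015 0 0.005; 0 0 -0.015 0 0.005; 0 0 -0.01 0 0.005; 0 0 -0.005 0 0.005; 0 0 0 0 0.005; 0 0 0 0 0.005; 0 0 0 0 0.005; 0 0 0 0 0.005"

```text
clock: 16.5
ee_pos: [0.5375, -0.2092, 0.1367]
ee_rot: [-179.9, 0.1, -167.9]
force: [-0.2, -0.0, -2.0]
grip_width: 0.0115
finger_force: 34.6
```

Run:
```python
from h import *
o=arm.get_obs(); print(o['ee_pos'],o['ee_rot'],o['grip_width'],o['force'])
s=snap('side','s4'); t=snap('top','t4')
a=cv2.resize(s[220:420,320:520],(400,400)); b=cv2.resize(t[170:310,370:510],(400,400))
cv2.imwrite('pics/c4.png',np.hstack([a,b])[:,:,::-1])
```

```text
[ 0.53749777 -0.20918551  0.13668466] [-1.79943768e+02  7.77787565e-02 -1.67894277e+02] 0.011478787106999752 [-0.20185041 -0.01808259 -2.04462491]
```

View pics/c4.png

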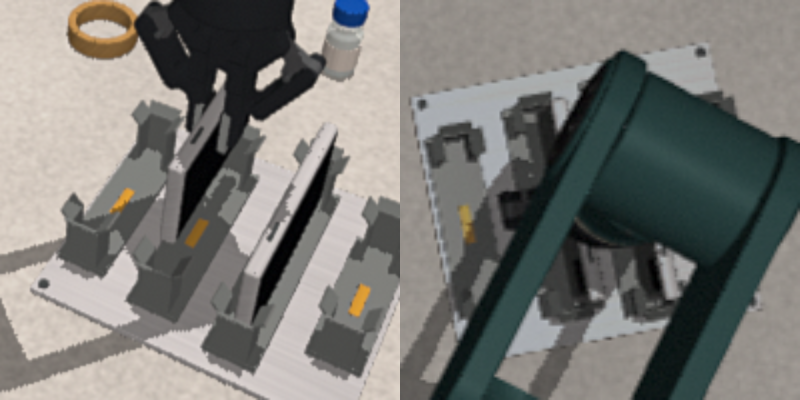

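Large hangs over the second cradle, lined up, with xl upright next to it. Lowering.

Call:
arm_command:
  moves: "-0.0005 0 -0.008 0 0.005; 0 0 -0.012 0 0.005; 0 0 -0.012 0 0.005; 0 0 -0.01 0 0.005; 0 0 -0.008 0 0.005; 0 0 -0.006 0 0.005; 0 0 -0.002 0 0.005; 0 0 0 0 0.005"

```text
clock: 17.4
ee_pos: [0.5365, -0.2089, 0.0775]
ee_rot: [180.0, -0.0, -167.9]
force: [-0.3, 0.0, -2.2]
grip_width: 0.012
finger_force: 34.6
```

Call:
arm_command:
  moves: "0 0 -0.001 0 0.005; 0 0 -0.001 0 0.005; 0 0 -0.001 0 0.005; 0 0 -0.0005 0 0.005; 0 0 0 0 0.005; 0 0 0 0 0.005; 0 0 0 0 0.005; 0 0 0 0 0.005"

```text
clock: 18.2
ee_pos: [0.5369, -0.2092, 0.0754]
ee_rot: [-180.0, 0.1, -167.9]
force: [-2.3, -0.0, 6.2]
grip_width: 0.0114
finger_force: 35.5
```

Call:
arm_command:
  moves: "0 0 0.0005 0 0.014; 0 0 0 0 0.018; 0 0 0 0 0.024; 0 0 0 0 0.034; 0 0 0 0 0.04; 0 0 0 0 0.04; 0 0 0.01 0 0.04; 0 0 0.02 0 0.04"

```text
clock: 19.0
ee_pos: [0.5354, -0.2084, 0.1036]
ee_rot: [179.8, -0.2, -167.9]
force: [0.2, -0.0, 0.5]
grip_width: 0.0401
finger_force: 0.0
```

Call:
arm_command:
  moves: "0 0 0.03 0 0.04; 0 0 0.04 0 0.04; 0 0.025 0.02 0 0.045; -0.004 0.04 0 0 0.045; -0.004 0.045 0 0 0.045; -0.004 0.045 0 0.5 0.045; -0.004 0.045 0 0 0.045; -0.004 0.045 0 0 0.045"

```text
clock: 19.8
ee_pos: [0.5163, 0.0377, 0.1959]
ee_rot: [-180.0, 0.1, -167.4]
force: [1.2, 0.2, 0.7]
grip_width: 0.045
finger_force: 0.0
```

Call:
arm_command:
  moves: "-0.001 0.035 0 0 0.045; 0 0.022 -0.015 0 0.045; 0 0.01 -0.025 0 0.045; 0 0.002 -0.025 0 0.045; 0 0 -0.015 0 0.045; 0 0 -0.005 0 0.045; 0 0 0 0 0.045; 0 0 0 0 0.045"

```text
clock: 20.6
ee_pos: [0.5164, 0.105, 0.1112]
ee_rot: [-180.0, 0.1, -167.4]
force: [0.6, -0.1, -0.0]
grip_width: 0.045
finger_force: 0.0
```

Run:
```python
from h import *
o=arm.get_obs(); print(o['ee_pos'],o['ee_rot'])
s=snap('side','s5'); t=snap('top','t5')
a=cv2.resize(s[140:300,160:320],(400,400)); b=cv2.resize(s[220:420,320:520],(400,400))
cv2.imwrite('pics/c5.png',np.hstack([a,b])[:,:,::-1])
```

```text
[0.51641404 0.10498368 0.11119823] [-1.79987904e+02  1.36259249e-01 -1.67405087e+02]
```

View pics/c5.png

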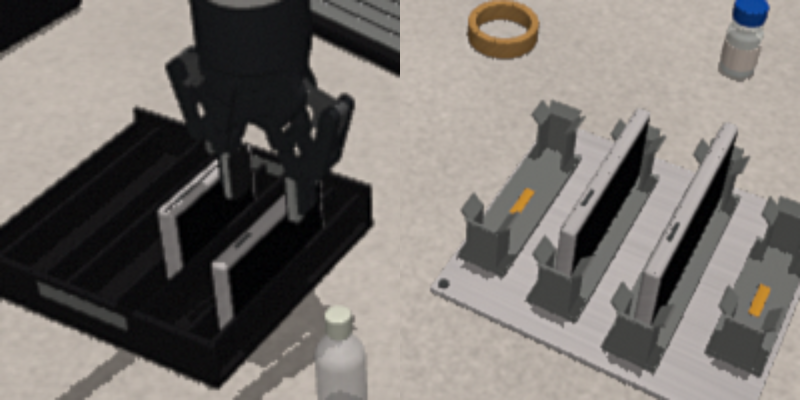

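Large and xl are both docked, and the fingers straddle medium. Grasping it.

Call:
arm_command:
  moves: "0 0 -0.008 0 0.045; 0 0 -0.015 0 0.045; 0 0 -0.013 0 0.045; 0 0 -0.008 0 0.045; 0 0 -0.002 0 0.045; 0 0 0 0 0.035; 0 0 0 0 0.022; 0 0 0 0 0.012"

```text
clock: 21.5
ee_pos: [0.5161, 0.1052, 0.0645]
ee_rot: [180.0, 0.1, -167.4]
force: [-0.7, 1.1, -0.5]
grip_width: 0.0121
finger_force: 1.8
```

Call:
arm_command:
  moves: "0 0 0 0 0.005; 0 0 0 0 0.005; 0 0 0 0 0.005; 0 0 0 0 0.005; 0 0 0.005 0 0.005; 0 0 0.015 0 0.005; 0 0 0.025 0 0.005; 0 0 0.03 0 0.005"

```text
clock: 22.3
ee_pos: [0.5138, 0.1048, 0.1373]
ee_rot: [180.0, -0.3, -167.4]
force: [-0.3, -0.0, -2.5]
grip_width: 0.0115
finger_force: 34.2
```

Call:
arm_command:
  moves: "0 0 0.03 0 0.005; 0.001 -0.015 0.025 0 0.005; 0.001 -0.035 0 0 0.005; 0.001 -0.045 0 0 0.005; 0.001 -0.045 0 0 0.005; 0.001 -0.035 0 0 0.005; 0.001 -0.03 0 -0.5 0.005; 0.001 -0.02 0 0 0.005"

```text
clock: 23.1
ee_pos: [0.5216, -0.1221, 0.1928]
ee_rot: [180.0, -0.1, -168.0]
force: [-0.5, -0.1, -1.0]
grip_width: 0.0116
finger_force: 34.4
```

Call:
arm_command:
  moves: "0.001 -0.015 0 0 0.005; 0.0005 -0.008 0 0 0.005; 0 -0.003 0 0 0.005; 0 0 -0.01 0 0.005; 0 0 -0.02 0 0.005; 0 0 -0.02 0 0.005; 0 0 -0.01 0 0.005; 0 0 0 0 0.005"

```text
clock: 23.9
ee_pos: [0.5227, -0.1446, 0.1312]
ee_rot: [179.8, -0.2, -167.8]
force: [-0.9, 0.3, -1.7]
grip_width: 0.0117
finger_force: 34.4
```

Call:
arm_command:
  moves: "0 0 0 0 0.005; 0 0 0 0 0.005; 0 0 0 0 0.005; 0 0 0 0 0.005; 0 0 0 0 0.005; 0 0 0 0 0.005; 0 0 0 0 0.005; 0 0 0 0 0.005"

```text
clock: 24.7
ee_pos: [0.524, -0.146, 0.1337]
ee_rot: [180.0, -0.0, -167.9]
force: [0.5, 0.2, -2.1]
grip_width: 0.0115
finger_force: 34.4
```

Run:
```python
from h import *
s=snap('side','s6'); t=snap('top','t6')
a=cv2.resize(s[220:420,320:520],(400,400)); b=cv2.resize(t[170:310,370:510],(400,400))
cv2.imwrite('pics/c6.png',np.hstack([a,b])[:,:,::-1])
```

```text
(no output)
```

View pics/c6.png

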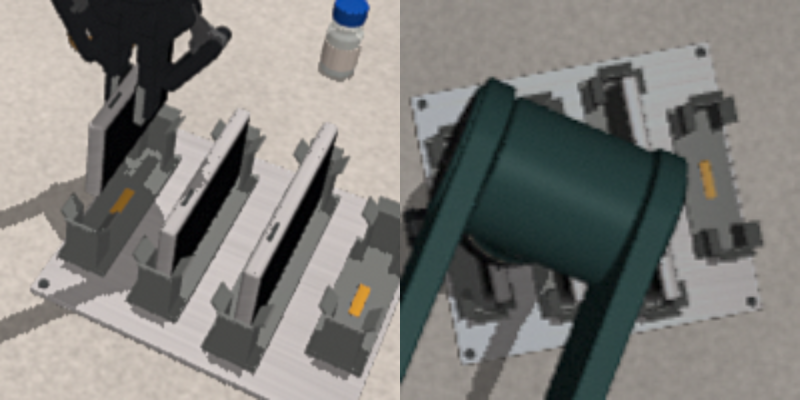

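Medium is lined up over the first cradle. Lowering from 0.1337 to about 0.073, then to contact.

Call:
arm_command:
  moves: "0 0 -0.008 0 0.005; 0 0 -0.012 0 0.005; 0 0 -0.012 0 0.005; 0 0 -0.011 0 0.005; 0 0 -0.009 0 0.005; 0 0 -0.006 0 0.005; 0 0 -0.002 0 0.005; 0 0 0 0 0.005"

```text
clock: 25.6
ee_pos: [0.524, -0.1459, 0.0735]
ee_rot: [180.0, -0.0, -167.9]
force: [0.3, -0.7, -1.4]
grip_width: 0.0117
finger_force: 34.4
```

Call:
arm_command:
  moves: "0 0 -0.001 0 0.005; 0 0 -0.001 0 0.005; 0 0 -0.001 0 0.005; 0 0 -0.0005 0 0.005; 0 0 0 0 0.005; 0 0 0 0 0.005; 0 0 0 0 0.005; 0 0 0 0 0.005"

```text
clock: 26.4
ee_pos: [0.5241, -0.146, 0.0706]
ee_rot: [-180.0, 0.0, -167.9]
force: [-1.7, 0.3, 1.6]
grip_width: 0.0111
finger_force: 34.6
```

Contact. One small nudge down, then release and go to short.

Call:
arm_command:
  moves: "0 0 -0.0005 0 0.005; 0 0 0 0 0.005; 0 0 0 0 0.014; 0 0 0 0 0.018; 0 0 0 0 0.026; 0 0 0 0 0.038; 0 0 0 0 0.04; 0 0 0.01 0 0.04"

```text
clock: 27.2
ee_pos: [0.5229, -0.1455, 0.0784]
ee_rot: [179.9, -0.2, -167.9]
force: [0.4, 0.1, -0.7]
grip_width: 0.04
finger_force: 0.0
```

Call:
arm_command:
  moves: "0 0 0.03 0 0.04; 0 0 0.045 0 0.04; 0 0.025 0.035 0 0.045; -0.002 0.04 0 0 0.045; -0.002 0.045 0 0 0.045; -0.002 0.045 0 0.5 0.045; -0.001 0.045 0 0 0.045; -0.001 0.045 0 0 0.045"

```text
clock: 28.0
ee_pos: [0.5159, 0.1008, 0.1909]
ee_rot: [-180.0, 0.1, -167.4]
force: [1.0, 0.5, 0.0]
grip_width: 0.045
finger_force: 0.0
```

Call:
arm_command:
  moves: "-0.001 0.035 0 0 0.045; 0 0.024 -0.015 0 0.045; 0 0.01 -0.025 0 0.045; 0 0.003 -0.025 0 0.045; 0 0 -0.01 0 0.045; 0 0 0 0 0.045; 0 0 0 0 0.045; 0 0 0 0 0.045"

```text
clock: 28.8
ee_pos: [0.5163, 0.1709, 0.1168]
ee_rot: [180.0, 0.2, -167.4]
force: [0.1, -0.4, 0.2]
grip_width: 0.0449
finger_force: 0.0
```

Run:
```python
from h import *
o=arm.get_obs(); print(o['ee_pos'],o['ee_rot'])
s=snap('side','s7'); t=snap('top','t7')
a=cv2.resize(s[140:300,160:320],(400,400)); b=cv2.resize(s[220:420,320:520],(400,400))
cv2.imwrite('pics/c7.png',np.hstack([a,b])[:,:,::-1])
```

```text
[0.51626007 0.1708508  0.1167643 ] [ 179.99747191    0.19755745 -167.43573034]
```

View pics/c7.png

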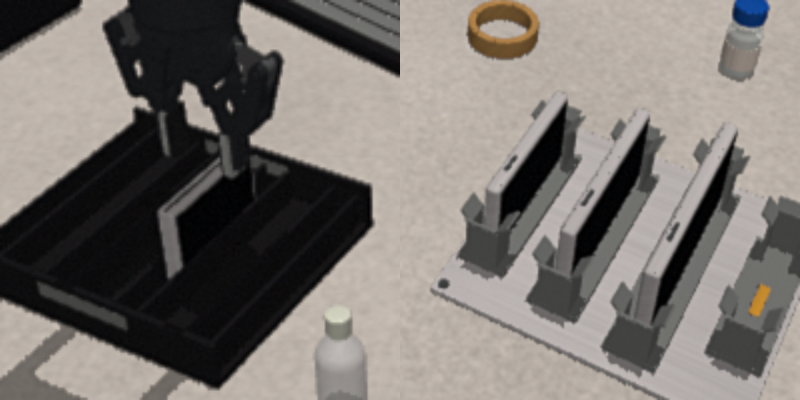

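Three are docked and the fingers straddle short. Grasping it.

Call:
arm_command:
  moves: "-0.001 0 -0.01 0 0.045; 0 0 -0.015 0 0.045; 0 0 -0.014 0 0.045; 0 0 -0.008 0 0.045; 0 0 -0.002 0 0.045; 0 0 0 0 0.035; 0 0 0 0 0.022; 0 0 0 0 0.012"

```text
clock: 29.7
ee_pos: [0.5146, 0.1712, 0.0664]
ee_rot: [180.0, 0.1, -167.4]
force: [0.6, 0.1, -0.9]
grip_width: 0.0136
finger_force: 36.2
```

Call:
arm_command:
  moves: "0 0 0 0 0.005; 0 0 0 0 0.005; 0 0 0 0 0.005; 0 0 0 0 0.005; 0 0 0.005 0 0.005; 0 0 0.015 0 0.005; 0 0 0.025 0 0.005; 0 0 0.03 0 0.005"

```text
clock: 30.5
ee_pos: [0.5125, 0.1707, 0.1396]
ee_rot: [180.0, -0.3, -167.4]
force: [0.4, 0.6, -0.7]
grip_width: 0.0139
finger_force: 36.3
```

Call:
arm_command:
  moves: "0 0 0.035 0 0.005; 0.003 -0.02 0.025 0 0.005; 0.003 -0.04 0 0 0.005; 0.003 -0.045 0 0 0.005; 0.003 -0.045 0 0 0.005; 0.003 -0.045 0 0 0.005; 0.003 -0.045 0 0 0.005; 0.003 -0.045 0 0 0.005"

```text
clock: 31.3
ee_pos: [0.5344, -0.1156, 0.2004]
ee_rot: [180.0, -0.1, -167.4]
force: [0.7, -0.3, -1.5]
grip_width: 0.0135
finger_force: 36.2
```

Call:
arm_command:
  moves: "0.004 -0.045 0 0 0.005; 0.004 -0.045 0 0 0.005; 0.004 -0.04 0 0 0.005; 0.004 -0.035 0 -0.5 0.005; 0.004 -0.025 0 0 0.005; 0.004 -0.017 0 0 0.005; 0.003 -0.01 0 0 0.005; 0.0015 -0.003 0 0 0.005"

```text
clock: 32.1
ee_pos: [0.5633, -0.3346, 0.1999]
ee_rot: [179.9, -0.1, -167.9]
force: [0.1, 0.8, -0.6]
grip_width: 0.0136
finger_force: 36.3
```

Call:
arm_command:
  moves: "0 0 0 0 0.005; 0 0 -0.015 0 0.005; 0 0 -0.02 0 0.005; 0 0 -0.02 0 0.005; 0 0 -0.01 0 0.005; 0 0 0 0 0.005; 0 0 0 0 0.005; 0 0 0 0 0.005"

```text
clock: 32.9
ee_pos: [0.5642, -0.3342, 0.1374]
ee_rot: [-179.9, 0.1, -167.9]
force: [0.7, 0.7, -1.9]
grip_width: 0.0134
finger_force: 36.3
```

Run:
```python
from h import *
s=snap('side','s8'); t=snap('top','t8')
a=cv2.resize(s[220:420,370:570],(400,400)); b=cv2.resize(t[170:310,370:510],(400,400))
cv2.imwrite('pics/c8.png',np.hstack([a,b])[:,:,::-1])
```

```text
(no output)
```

View pics/c8.png

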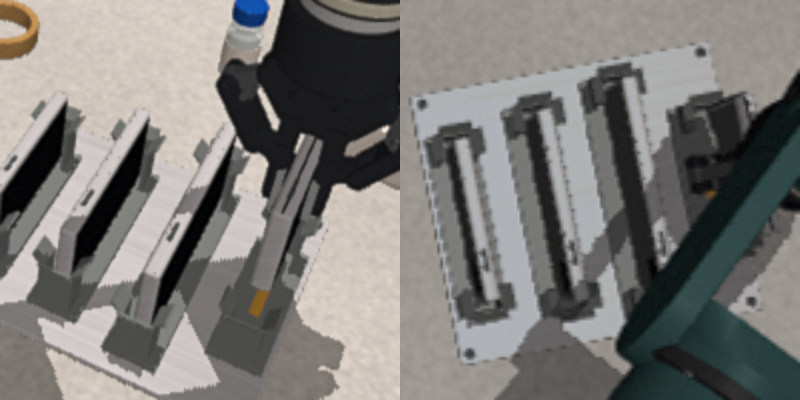

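Short is lined up over the fourth cradle. Lowering.

Call:
arm_command:
  moves: "0 0 -0.008 0 0.005; 0 0 -0.012 0 0.005; 0 0 -0.012 0 0.005; 0 0 -0.011 0 0.005; 0 0 -0.009 0 0.005; 0 0 -0.006 0 0.005; 0 0 -0.002 0 0.005; 0 0 0 0 0.005"

```text
clock: 33.8
ee_pos: [0.5635, -0.3339, 0.0755]
ee_rot: [180.0, -0.0, -167.9]
force: [-0.3, -0.2, -1.4]
grip_width: 0.0137
finger_force: 36.3
```

Call:
arm_command:
  moves: "0 0 -0.001 0 0.005; 0 0 -0.001 0 0.005; 0 0 -0.001 0 0.005; 0 0 -0.001 0 0.005; 0 0 0 0 0.005; 0 0 0 0 0.005; 0 0 0 0 0.005; 0 0 0 0 0.005"

```text
clock: 34.6
ee_pos: [0.5637, -0.3341, 0.0724]
ee_rot: [-180.0, 0.0, -167.9]
force: [-2.2, 1.0, 3.7]
grip_width: 0.0134
finger_force: 36.8
```

Floor contact. Releasing and backing off.

Call:
arm_command:
  moves: "0 0 0 0 0.016; 0 0 0 0 0.02; 0 0 0 0 0.028; 0 0 0 0 0.038; 0 0 0 0 0.04; 0 0 0 0 0.04; 0 0 0.01 0 0.04; 0 0 0.02 0 0.04"

```text
clock: 35.4
ee_pos: [0.5625, -0.3332, 0.1003]
ee_rot: [179.8, -0.2, -167.9]
force: [0.4, 0.1, 1.0]
grip_width: 0.0397
finger_force: 0.0
```

Call:
arm_command:
  moves: "0 0 0.03 0 0.04; 0 0 0.045 0 0.04; 0 0 0.045 0 0.04; -0.02 0.04 0 0 0.04; -0.025 0.04 0 0 0.04; -0.025 0.04 0 0 0.04; -0.025 0.04 0 0 0.04; -0.025 0.03 0 0 0.04"

```text
clock: 36.2
ee_pos: [0.4424, -0.1419, 0.2228]
ee_rot: [-180.0, 0.1, -167.8]
force: [0.6, -0.4, 0.8]
grip_width: 0.04
finger_force: 0.0
```

Call:
arm_command:
  moves: "-0.02 0.045 0 0 0.04; -0.02 0.045 0 0 0.04; -0.02 0.045 0 0 0.04; 0 0.045 0 0 0.04; 0 0.04 0 0 0.04; 0 0.02 0 0 0.04; 0 0 0 0 0.04; 0 0 0 0 0.04"

```text
clock: 37.0
ee_pos: [0.3836, 0.096, 0.2225]
ee_rot: [-180.0, 0.1, -167.8]
force: [0.6, -0.5, -0.5]
grip_width: 0.0398
finger_force: 0.0
```

Run:
```python
from h import *
o=arm.get_obs(); print(o['ee_pos'],o['force'])
s=snap('side','s9'); t=snap('top','t9')
a=cv2.resize(s[200:430,260:540],(400,400)); b=cv2.resize(t[170:310,370:510],(400,400))
cv2.imwrite('pics/c9.png',np.hstack([a,b])[:,:,::-1])
```

```text
[0.38359344 0.09598678 0.22245695] [ 0.58784374 -0.48142943 -0.46640933]
```

View pics/c9.png

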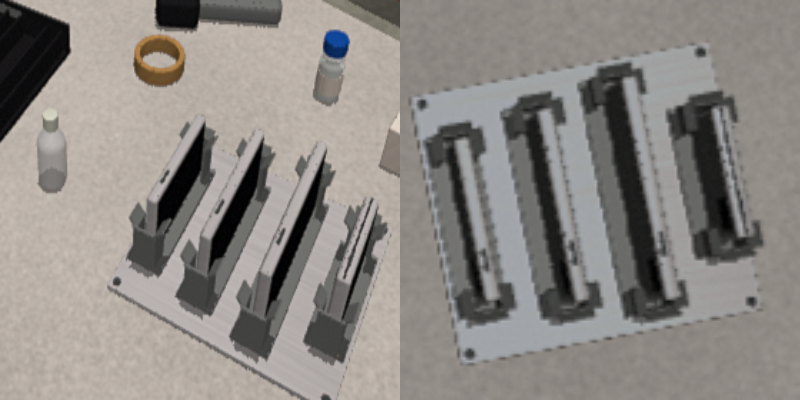

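All four stand in their matching cradles, the bottle is still upright where it was, and the arm is clear.

```bash
python3 -c "
from workcell import arm
print(arm.sign_off())"
```

```text
the job is handed in; nothing more can be done
None
```

I docked all four handsets upright in their matching cradles, longest to shortest, each lowered to floor contact before release; the spray bottle still stands where it was, and I handed the job in at about 37 s on the robot's clock.

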